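Load brass blanks into a spring magazine

ROBOT

A 6-joint arm with a two-finger parallel gripper is mounted at the origin on a cart in front of the work surface, level with it; the furniture and walls round the work are solid. World frame = base frame: x ahead of the robot, y to its left, z up, the work surface at z = 0. Lengths are in m, angles in rad, forces in N, time in s.
With the tool pointing down it reaches from about 0.325 to 0.75 m from the base axis. Payload 7.6 kg.
Tool frame: the origin (TCP) lies midway between the tips of the shut fingers; the grasp point (between the pads) lies 19 mm behind it; z points along the fingers, y is the line along which they close (so a half turn about z gives the same grasp; the last joint's range is limited). The gripper opens to 85 mm and grips with 20 to 120 N. Pads are 22 mm wide; open, the fingers measure 114 mm over their backs; the gripper's body (76 mm by 85 mm) begins 54 mm behind the grasp point. The pads swing forward as they close: fully open they stand 13 mm farther back than shut.
Start: joints at [-1.282, 0.052, 1.401, -0, 1.689, -0.07], TCP at [0.184, -0.492, 0.231] pointing down, gripper open.
Joint ranges: [-2.9, 2.9], [-0.91, 2.17], [0.12, 2.37], [-1.06, 4.2], [0.26, 2.73], [-2.93, 2.93]. Speed limits (rad/s): [2.57, 2.57, 3.01, 3.14, 3.14, 3.14].

INTERFACE

Orientations are given as [roll, pitch, yaw] about the fixed x, y, z axes, in that order (R = Rz(yaw) Ry(pitch) Rx(roll)).
In Python, from plant import arm gives the robot as it stands.
- The arm moves only by the shell command python3 -m creep 'ROWS' [FORCE]. ROWS is JSON, a list of rows, each a list of 3 entries, a list of its own where there are three numbers: the opening, from 0 (shut) to 1 (fully open), then the shift along the world's x, y, z in units of 750 mm (1.0 is 750 mm), then the turn, a rotation vector about the world's x, y, z in units of 1.5 rad (1.0 is 1.5 rad). A call has 1 to 10 rows; each row is the pose to reach, as a shift and turn from the pose commanded when the call began; what a row does not reach only later rows make up. A row lasts 1/12 s, in which the tool goes at most 41.7 mm and 7.16 degrees, less where a joint would pass 70% of its speed; a pose out of reach is approached as far as the arm can. A call with a number of a shift or a turn outside -1 to 1 is refused whole. A call with a gripper value outside its range is refused whole. The fingers move at their own pace and stop on an object; FORCE is the grip in N (left out, the last holds). Time passes only in rows, so rows that repeat a pose let the fingers close. It gives the time, the measured TCP pose, the force, the opening and the grip force at its end, in the units of the state.
- arm.get_obs(): the state, without advancing time (a new reading comes with each control period).
- arm.capture(name): name is "scene" or "top"; returns a dict with "color" (420x560x3 uint8, blue, green, red), "vfov" (degrees; the focal length in pixels is half the picture's height over the tangent of half this angle, whatever the lens; pixels are square), "cx", "cy" (the principal point, pixels), "xyz" and "orientation" of the camera in the world. Camera axes: x right, y down, z forward; pixel columns grow to the right and rows downward; lengths in m; the calibration is good to about 2 mm. A picture is of the moment at which its call begins. There is no depth.
- arm.hand_in(): hands the job in; it is judged then, once.
The state is a dict: "t": time; "q": joint angles; "qd": joint speeds; "effort": joint torques, N m; "tool_pos": TCP position; "orientation": TCP orientation; "wrist_force": force on the tool from outside, world axes, zero at the start; "ft_torque": the same for the moment, N m; "grip_width": finger opening in m; "finger_force": force on a finger pad.
Only numpy, scipy, OpenCV 4.12 (cv2) and the standard library are available. Lean on these libraries where they do the work, as an engineer would, in place of code of your own. Each camera call takes 0.05 s, during which the arm holds its last target. There are 200 camera calls.

TASK

Load both brass blanks from the drain rack into the spring magazine, one on top of the other, pressing each down against the sprung follower until the two latch bolts snap out over it; then swing the dust cover fully shut over the mouth and let go. The rack hides the blanks' ends and the magazine's cheeks hide their sides, so each blank has to be put down on the bench on the way and taken again by its ends. Their faces are polished, so do not drop them, and leave the pliers, felt wheel and compound bar where they lie.

Things in the scene. Friction and masses are not known exactly. Their poses are not given: they have to be found in the camera images.
- blank_a: one of two identical solid brass blanks, a rounded rectangular plate 68 long (x) x 46 wide (y) x 14 thick (z) mm, about 0.28 kg, with two small dark screw holes; origin at the centre of its underside, z up through its thickness. Starts lying flat in the right-hand (lower y) bay of the drain rack; end for end it is the same
- blank_b: the other brass blank, the same in every way; starts in the left-hand bay of the drain rack
- rack: fixed aluminium drain tray 83 (x) x 150 (y) mm; origin at its underside's centre, on the bench. Walls along y, inner faces at x = +-35.5, tops 32 mm up, hide the blanks' ends. Ribs at x = +-21.5 carry the blanks 14 mm up, length along x, one about 40 mm either side of the centre in y; their long sides are free (floor 3 mm up). The bench between rack and magazine is clear for putting a blank down
- magazine: fixed spring magazine; origin at its underside's centre, on the bench, z up; base 92 (x) x 136 (y) x 8 mm. A blank goes in with its length along x. Cheeks with inner faces at y = +-25 mm hide its long sides. At each end, corner returns (inner faces at x = +-36, y beyond +-17 mm) leave a 34 mm wide slot open from the top down to the base, where fingers holding the blank's ends can go down with it
- follower (a joint): sprung plate in the bore that carries the stack, m pressed down from rest: 0 empty (plate top 57 mm above the bench), about 0.011 with one blank latched, 0.025 with two; stop at 0.036. Spring 7 N at rest plus 0.25 N per mm
- bolt_left (a joint): latch bolt in the magazine's +y cheek: 0 sprung out into the bore, up to 0.010 m pushed back; its black pull knob outside reaches to y = +69 mm in the magazine's frame, 58 to 76 mm above the bench
- bolt_right (a joint): latch bolt in the -y cheek, the same (pull knob to y = -69 mm)
- cover (a joint): dust cover of the magazine, aluminium plate 80 x 70 x 3 mm, underside 103.5 mm above the bench, swivelling level on a pillar at x = +30, y = +38 mm in the magazine's frame; rad, 0 fully shut over the mouth (a stop), growing clockwise seen from above as it opens over the +y side, 2.4 fully open; starts open and stays where left; light to turn
- cover_knob (a point): middle of the round black knob standing up from the cover, 18 mm across, 22 mm tall from 114 to 136 mm above the bench; this point is 125 mm up, 48 mm from the pillar's axis; with the cover shut it stands over the centre of the mouth (x = 0, y = 0 in the magazine's frame)
- pliers: bystander: red-handled pliers lying behind the rack, 150 mm long
- felt_wheel: bystander: pale felt disc 52 mm across, 14 mm thick, lying in front of the grey hood
- mouth (a point): centre of the magazine's open mouth, level with the top of its flared lips, 102 mm above the bench; the straight bore (50 x 72 mm) begins 92 mm above the bench
- latch_line (a point): point on the bore's axis level with the latch bolts' flat undersides, 60 mm above the bench. The bolts stick 7 mm into the bore, tops sloping from 63 (tip) to 75 mm up (cheek). A blank let down rests on the slopes, underside about 72 mm up; pressing with 10 to 20 N spreads the bolts. Press its underside to about 43 mm up; released, it rises to 46, top against the bolts. The second goes on top likewise
- compound_red: bystander: worn bar of polishing compound, 34 x 70 x 29 mm, lying on the bench beyond the magazine

How it is judged:
On the way, in this order (a step that is already met when the one before it is completed fails the run):
1. one blank has been pressed down flat under both latch bolts, which have snapped out over it (((x of blank_a in the frame of magazine between -0.005 and 0.005 m and y of blank_a in the frame of magazine between -0.005 and 0.005 m and angle between blank_a's own z axis and vertical below 0.08 rad and z of blank_a in the frame of magazine below 0.0482 m) or (x of blank_b in the frame of magazine between -0.005 and 0.005 m and y of blank_b in the frame of magazine between -0.005 and 0.005 m and angle between blank_b's own z axis and vertical below 0.08 rad and z of blank_b in the frame of magazine below 0.0482 m)) and value of joint each of bolt_left, bolt_right below 0.004 m), for 0.2 s.
2. the other blank has been pressed down on top of it under both bolts in the same way (x of blank_a in the frame of magazine between -0.005 and 0.005 m and y of blank_a in the frame of magazine between -0.005 and 0.005 m and angle between each of blank_a, blank_b's own z axis and vertical below 0.08 rad and x of blank_b in the frame of magazine between -0.005 and 0.005 m and y of blank_b in the frame of magazine between -0.005 and 0.005 m and value of joint each of bolt_left, bolt_right below 0.004 m and ((z of blank_a in the frame of magazine between 0.024 and 0.0345 m and z of blank_b in the frame of magazine between 0.038 and 0.0482 m) or (z of blank_b in the frame of magazine between 0.024 and 0.0345 m and z of blank_a in the frame of magazine between 0.038 and 0.0482 m))), for 0.2 s.
At the end, for the whole second after the job is handed in: Both blanks lie flat (0.08 rad) and centred (5 mm) in the magazine, undersides 38-48.2 and 24-34.5 mm above its foot, at rest under both bolts, which are out (pushed back under 4 mm); the dust cover is shut to within 0.09 rad (all of step 2 and value of joint cover below 0.09 rad and linear speed of each of blank_a, blank_b below 0.02 m/s); the robot touches nothing.
It fails at once if a blank is dropped (moves faster than 0.45 m/s with no finger touching it, outside the magazine or above its bolts) ((linear speed of blank_a above 0.45 m/s and contact force between the fingers and blank_a below 0.05 N and (horizontal distance between blank_a and magazine above 0.05 m or height (world z) of blank_a above 0.055 m)) or (linear speed of blank_b above 0.45 m/s and contact force between the fingers and blank_b below 0.05 N and (horizontal distance between blank_b and magazine above 0.05 m or height (world z) of blank_b above 0.055 m))).
It fails at once if the pliers, felt wheel or compound bar is shifted by more than 30 mm (distance of any of pliers, felt_wheel, compound_red from where it was at the start of the episode above 0.03 m).
It also fails if it takes over 72 s, if anything falls off the work surface, if the arm or the gripper's body presses on something with over 40 N, if the wrist force passes 120 N, or if a joint passes its speed limit or range.

## Working session

There is one attempt and no reset: what is moved stays moved. The work goes in short steps, Python scripts to look and compute and a shell command to move; the robot and the scene stay as the last step left them, time stands still between calls to the robot, and variables do not carry over. Pictures are saved under pics/ and viewed, at most 14 in all, crops included, and the job is handed in when it is done.

```bash
mkdir -p pics; ls
python3 - <<'E'
from plant import arm
import cv2
for n in ("scene","top"):
    c=arm.capture(n); cv2.imwrite(f"pics/{n}0.png",c["color"])
    print(n,{k:v for k,v in c.items() if k!="color"})
print(arm.get_obs())
E
```

```text
pics
scene {'vfov': 43.33496073640218, 'cx': 283.8043854962198, 'cy': 213.54149725084136, 'xyz': array([-0.2770216 ,  0.55601293,  0.71716472]), 'orientation': array([-2.1635109 , -0.01312243, -2.11104109])}
top {'vfov': 45.686116015672354, 'cx': 275.9672203419362, 'cy': 203.9344341295521, 'xyz': array([0.42763472, 0.05829313, 1.20460061]), 'orientation': array([-3.05824881, -0.00428439, -1.59694316])}
{'t': 0.1, 'q': array([-1.28229287e+00,  5.27478110e-02,  1.40158718e+00, -1.89619160e-05,
        1.68859990e+00, -7.02990466e-02]), 'qd': array([-0.00135413, -0.0030769 , -0.00252309, -0.00088673,  0.00050404,
        0.00082767]), 'effort': array([ 2.12841274e-03, -3.82581568e+01, -3.60984421e+01,  1.72204693e-05,
        4.77351437e-03,  1.98793975e-05]), 'tool_pos': array([ 0.18429897, -0.49131297,  0.23058842]), 'orientation': array([-3.14025241e+00, -7.54929790e-05,  3.58800233e-01]), 'wrist_force': array([0.07482115, 0.35113531, 0.64333068]), 'ft_torque': array([-0.00892494,  0.0286939 , -0.04702761]), 'finger_force': 0.0, 'grip_width': 0.08569415041789077}
```

View pics/top0.png

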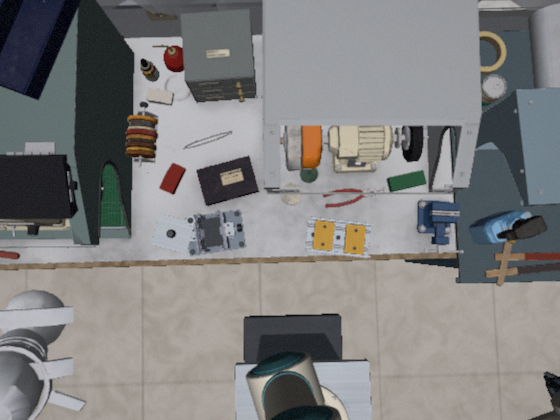

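View pics/scene0.png

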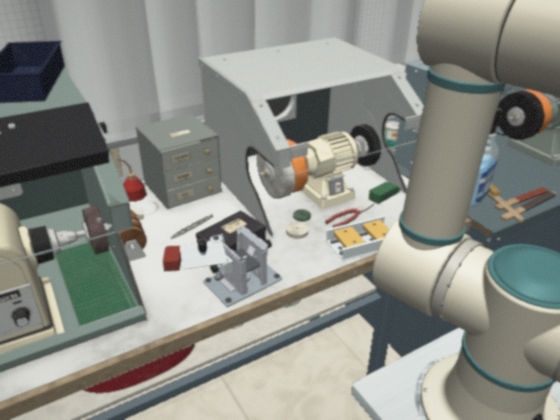

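The top view shows the rack at about (339,237) with two orange blanks, the magazine at (218,232), and the open cover with its knob at (171,233). Next I'll enlarge it and measure.

```bash
cat > h.py <<'E'
import numpy as np, cv2
from scipy.spatial.transform import Rotation as R
def ray(c,u,v):
    f=c["color"].shape[0]/2/np.tan(np.radians(c["vfov"]/2))
    d=R.from_euler("xyz",c["orientation"]).apply([(u-c["cx"])/f,(v-c["cy"])/f,1]); return np.array(c["xyz"]),d
def onz(c,u,v,z):
    o,d=ray(c,u,v); return (o+d*(z-o[2])/d[2])[:2]
def blobs(m,lo):
    k=cv2.findContours(m.astype(np.uint8),cv2.RETR_EXTERNAL,cv2.CHAIN_APPROX_NONE)[0]
    return [x for x in k if cv2.contourArea(x)>lo]
def brass(c,z,lo=100):
    """brass top faces: centre, long axis direction"""
    hsv=cv2.cvtColor(c["color"],cv2.COLOR_BGR2HSV)
    m=cv2.inRange(hsv,(14,110,120),(30,255,255)); m[:200]=0; m[270:]=0
    out=[]
    for k in blobs(m>0,lo):
        w=np.array([onz(c,u,v,z) for u,v in k[:,0]],np.float32)*1000
        r=cv2.minAreaRect(w); out.append((np.round(r[0],1),np.round(r[1],1),round(r[2],1)))
    return out
E
python3 - <<'E'
from plant import arm
from h import *
c=arm.capture("top"); s=arm.capture("scene")
print(brass(c,.028))
for n,(u,v) in dict(knob=(171,233),mag=(218,232),rack=(339,237)).items(): print(n,onz(c,u,v,{'knob':.136,'mag':.07,'rack':.0}[n]))
im=c["color"]
a=cv2.resize(im[200:270,145:265],(800,466),interpolation=cv2.INTER_CUBIC)
cv2.imwrite("pics/magtop.png",a)
b=cv2.resize(im[205:270,295:385],(800,578),interpolation=cv2.INTER_CUBIC); cv2.imwrite("pics/racktop.png",b)
E
```

```text
[(array([ 438.6, -132.1]), array([45.2, 66.7]), 83.1), (array([449.7, -58.5]), array([44.2, 66.4]), 81.6)]
knob [0.4601852  0.27743149]
mag [0.46168694 0.18429104]
rack [ 0.44414507 -0.09943589]
```

View pics/magtop.png

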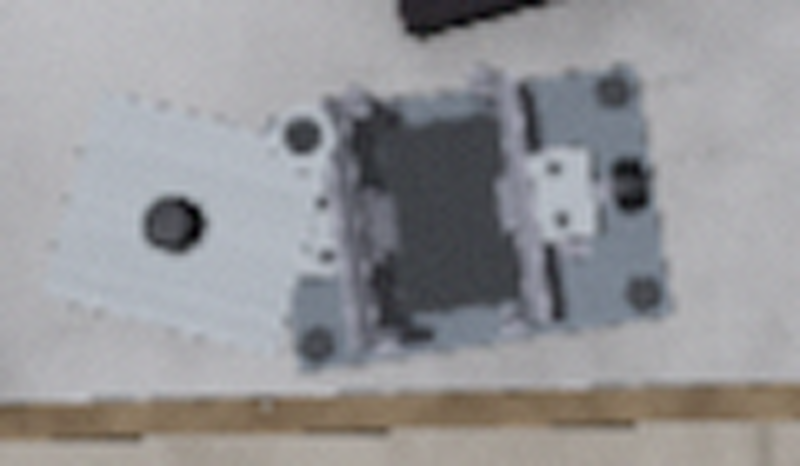

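View pics/racktop.png

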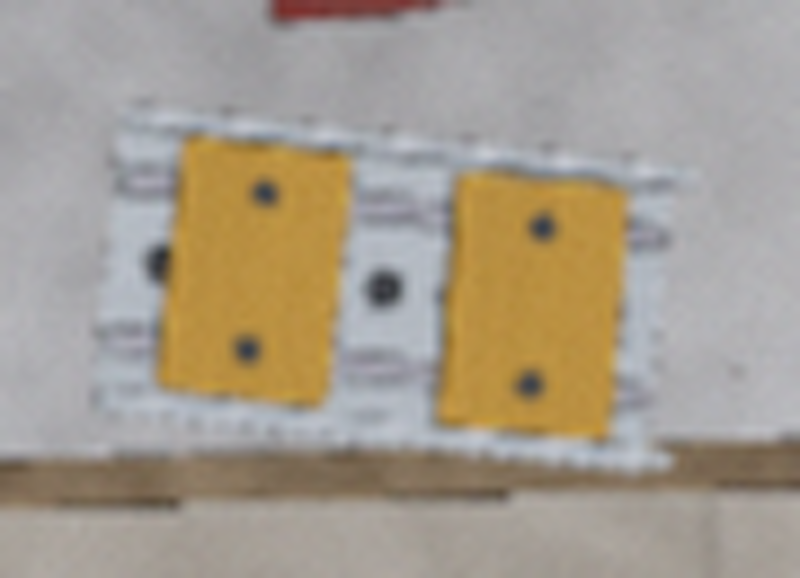

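The magazine's base screws show at crop (615,90), (645,293) and (315,343). The pillar cap is at (300,135) and the knob at (175,222). In the rack crop both blanks are tilted slightly clockwise.

Run:
```python
from plant import arm
from h import *
c=arm.capture("top"); s=arm.capture("scene")
im=c["color"]; S=8
a=cv2.cvtColor(cv2.resize(im[200:270,145:265],None,fx=S,fy=S,interpolation=cv2.INTER_CUBIC),cv2.COLOR_BGR2GRAY)
P=lambda x,y,z:onz(c,145+(x+.5)/S-.5,200+(y+.5)/S-.5,z)*1000
def dark(x,y,z,r=22,th=85):   # centroid of dark spot near viewed pixel (800-wide crop coords)
    x=int(x*S/6.667);y=int(y*S/6.667);w=a[y-r:y+r,x-r:x+r].astype(float)
    k=np.clip(np.median(np.r_[w[0],w[-1]])-25-w,0,None);Y,X=np.mgrid[-r:r,-r:r]
    return P(x+(k*X).sum()/k.sum(),y+(k*Y).sum()/k.sum(),z)
A=dark(615,90,.009);B=dark(645,293,.009);C=dark(315,343,.009)
pil=dark(302,135,.107);kn=dark(175,223,.136,40);br=dark(630,185,.076,26)
print("screws",A,B,C,"centre",(A+C)/2,"yaw AB",np.degrees(np.arctan2(*(A-B)[::-1])),"BC",np.degrees(np.arctan2(*(C-B)[::-1]))-90, np.linalg.norm(A-B),np.linalg.norm(C-B))
print("pillar",pil,"knob",kn,np.linalg.norm(pil-kn),"rboltknob",br)
f=blobs((a<75)&(np.indices(a.shape)[1]>440)&(np.indices(a.shape)[1]<640),4000)
for k in f: print("follower",cv2.minAreaRect(np.array([P(x,y,.057) for x,y in k[:,0]],np.float32)))
for x,y in [(165,260),(300,258),(420,255)]: print("edge",onz(c,x,y,0))
print("felt",onz(c,290,193,.014),"pliers front",onz(c,330,205,.01))
cv2.imwrite("pics/magscene.png",cv2.resize(s["color"][210:310,150:290],(800,571),interpolation=cv2.INTER_CUBIC))
```

```text
screws [507.22060272 145.8092319 ] [433.96116102 136.14510709] [418.93822222 253.09789276] centre [463.07941247 199.45356233] yaw AB 7.514864683147795 BC 7.319732711646012 73.89412091336972 117.91370899110974
pillar [488.52151972 241.51898778] knob [459.59399225 277.42329507] 46.10771223379534 rboltknob [469.80813084 135.55130396]
follower ((461.01947021484375, 201.92709350585938), (82.74533081054688, 51.13626480102539), 0.6990717649459839)
follower ((530.62353515625, 192.88243103027344), (46.20524215698242, 13.038514137268066), 88.52457427978516)
edge [0.39998608 0.32026191]
edge [ 0.39625081 -0.00383216]
edge [ 0.3958451  -0.29287257]
felt [0.55239825 0.01621876] pliers front [ 0.521339   -0.07929071]
```

View pics/magscene.png

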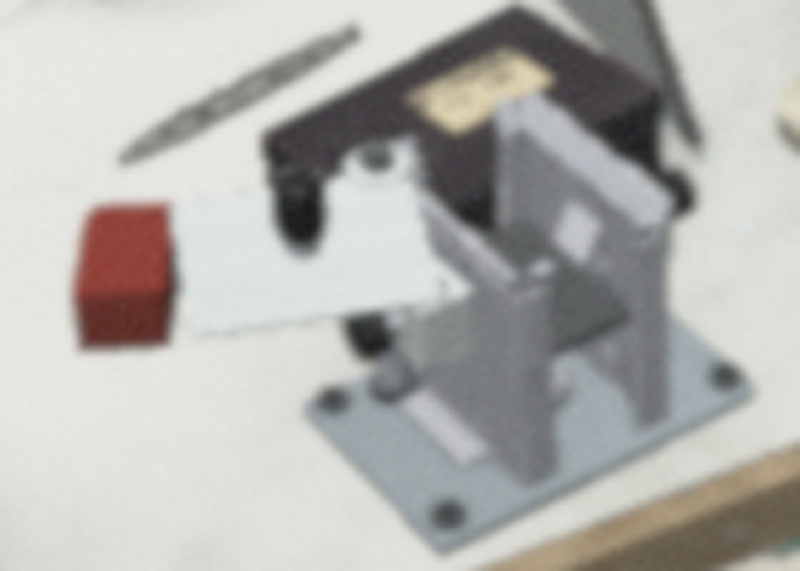

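The magazine centre is near (0.463, 0.200) with a yaw of 7.4°, which the pillar and bolt knob positions confirm. The cover is open to the +y side, clear of the mouth, and the pillar cap is flat. I'm moving above the left-hand blank.

```bash
python3 -m creep '[[0.75,[0.355,0.577,-0.1],[0,0,-0.327]],[0.75,[0.355,0.577,-0.1],[0,0,-0.327]],[0.75,[0.355,0.577,-0.1],[0,0,-0.327]],[0.75,[0.355,0.577,-0.1],[0,0,-0.327]],[0.75,[0.355,0.577,-0.1],[0,0,-0.327]],[0.75,[0.355,0.577,-0.1],[0,0,-0.327]],[0.75,[0.355,0.577,-0.1],[0,0,-0.327]],[0.75,[0.355,0.577,-0.1],[0,0,-0.327]],[0.75,[0.355,0.577,-0.1],[0,0,-0.327]],[0.75,[0.355,0.577,-0.1],[0,0,-0.327]]]' 60
```

```text
t: 1.13
tool_pos: [0.3957, -0.1475, 0.172]
orientation: [3.141, -0.001, -0.132]
wrist_force: [0.2, -0.3, -0.1]
grip_width: 0.0641
finger_force: 0.0
```

```bash
python3 -m creep '[[0.75,[0.072,0.119,0],[0,0,0]],[0.75,[0.072,0.119,0],[0,0,0]],[0.75,[0.072,0.119,0],[0,0,0]],[0.75,[0.072,0.119,0],[0,0,0]],[0.75,[0.072,0.119,0],[0,0,0]]]'; python3 -c "
from plant import arm;from h import *
o=arm.get_obs();p=o['tool_pos'];print(p,o['t'])
c=arm.capture('top');print(brass(c,.028))
print((np.array([.4497,-.0585,.05])-p)/.75)"
```

```text
t: 1.55
tool_pos: [0.4492, -0.0593, 0.1718]
orientation: [3.141, 0.001, -0.129]
wrist_force: [-1.1, -0.1, 0.2]
grip_width: 0.0642
finger_force: 0.0
[ 0.44921686 -0.05930936  0.17184595] 1.55
[]
[ 0.00064418  0.00107915 -0.16246126]
```

```bash
python3 -m creep '[[0.75,[0.0005,0.001,-0.05],[0,0,0]],[0.75,[0.0005,0.001,-0.1],[0,0,0]],[0.75,[0.0005,0.001,-0.14],[0,0,0]],[0.75,[0.0005,0.001,-0.17],[0,0,0]],[0.75,[0.0005,0.001,-0.19],[0,0,0]],[0.75,[0.0005,0.001,-0.205],[0,0,0]],[0.75,[0.0005,0.001,-0.212],[0,0,0]],[0.75,[0.0005,0.001,-0.212],[0,0,0]]]'
```

```text
t: 2.27
tool_pos: [0.4484, -0.0602, 0.0121]
orientation: [3.142, 0.002, -0.134]
wrist_force: [0.5, -0.3, -0.7]
grip_width: 0.064
finger_force: 0.0
```

```bash
python3 -m creep '[[0.45,[0,0,0],[0,0,0]],[0.45,[0,0,0],[0,0,0]],[0.45,[0,0,0],[0,0,0]],[0.45,[0,0,0],[0,0,0]],[0.45,[0,0,0],[0,0,0]],[0.45,[0,0,0],[0,0,0]]]' 60
```

```text
t: 2.77
tool_pos: [0.4503, -0.0599, 0.0144]
orientation: [3.141, -0.002, -0.132]
wrist_force: [-1.6, -2.3, 6.7]
grip_width: 0.0446
finger_force: 62.5
```

```bash
python3 -m creep '[[0.45,[0,0,0.006],[0,0,0]],[0.45,[0,0,0.018],[0,0,0]],[0.45,[0,0,0.035],[0,0,0]],[0.45,[0,0,0.055],[0,0,0]],[0.45,[0,0.02,0.07],[0,0,0]],[0.45,[0,0.05,0.075],[0,0,0]],[0.45,[-0.003,0.09,0.075],[0,0,0]],[0.45,[-0.005,0.125,0.07],[0,0,0]],[0.45,[-0.006,0.14,0.05],[0,0,0]],[0.45,[-0.006,0.145,0.04],[0,0,0]]]'
```

```text
t: 3.6
tool_pos: [0.4441, 0.0512, 0.0423]
orientation: [-3.141, 0.001, -0.129]
wrist_force: [-0.6, -0.8, -4.3]
grip_width: 0.0445
finger_force: 62.0
```

```bash
python3 -m creep '[[0.45,[0,0,0],[0,0,0]],[0.45,[0,0,0],[0,0,0]]]'
```

```text
t: 3.77
tool_pos: [0.4446, 0.049, 0.0428]
orientation: [3.141, 0.001, -0.132]
wrist_force: [-0.8, -1.1, -3.3]
grip_width: 0.0443
finger_force: 62.0
```

```bash
python3 -m creep '[[0.45,[0,0,-0.02],[0,0,0]],[0.45,[0,0,-0.038],[0,0,0]],[0.45,[0,0,-0.048],[0,0,0]],[0.45,[0,0,-0.053],[0,0,0]],[0.45,[0,0,-0.056],[0,0,0]],[0.45,[0,0,-0.0575],[0,0,0]],[0.45,[0,0,-0.0575],[0,0,0]]]'
```

```text
t: 4.35
tool_pos: [0.4455, 0.0492, 0.0006]
orientation: [-3.142, -0.001, -0.132]
wrist_force: [1.2, -0.2, -2.8]
grip_width: 0.0445
finger_force: 62.1
```

```bash
python3 -m creep '[[0.45,[0,0,-0.001],[0,0,0]],[0.45,[0,0,-0.002],[0,0,0]],[0.45,[0,0,-0.002],[0,0,0]]]'
```

```text
t: 4.6
tool_pos: [0.4457, 0.0493, 0.0004]
orientation: [3.141, -0.001, -0.132]
wrist_force: [-7.2, -1.2, 12.1]
grip_width: 0.0445
finger_force: 63.7
```

```bash
python3 -m creep '[[0.72,[0,0,0.002],[0,0,0]],[0.72,[0,0,0.002],[0,0,0]],[0.72,[0,0,0.002],[0,0,0]],[0.72,[0,0,0.04],[0,0,0]],[0.72,[0,0,0.08],[0,0,0]],[0.96,[0,0,0.12],[0,0,0.08]],[0.96,[0,0,0.16],[0,0,0.16]],[0.96,[0,0,0.16],[0,0,0.24]],[0.96,[0,0,0.16],[0,0,0.32]],[0.96,[0,0,0.16],[0,0,0.4]]]'
```

```text
t: 5.43
tool_pos: [0.4454, 0.0495, 0.1192]
orientation: [3.141, -0.002, 0.474]
wrist_force: [-0.1, -0.0, -0.4]
grip_width: 0.082
finger_force: 0.0
```

```bash
python3 -m creep '[[0.96,[0,0,0],[0,0,0.65]],[0.96,[0,0,0],[0,0,0.65]],[0.96,[0,0,0],[0,0,0.65]],[0.96,[0,0,0],[0,0,0.65]],[0.96,[0,0,0],[0,0,0.65]],[0.96,[0,0,0],[0,0,0.65]],[0.96,[0,0,0],[0,0,0.65]],[0.96,[0,0,0],[0,0,0.65]],[0.96,[0,0,0],[0,0,0.65]],[0.96,[0,0,0],[0,0,0.65]]]'
python3 - <<'E'
from plant import arm
from h import *
o=arm.get_obs(); print(o['tool_pos'],o['orientation'],o['q'][5])
s=arm.capture("scene"); cv2.imwrite("pics/s2.png",cv2.resize(s["color"][160:320,180:400],(800,582),interpolation=cv2.INTER_CUBIC))
print(brass(arm.capture("top"),.014,30))
E
```

```text
t: 6.27
tool_pos: [0.445, 0.0495, 0.1184]
orientation: [3.141, -0.0, 1.44]
wrist_force: [-0.0, 0.0, 0.0]
grip_width: 0.0814
finger_force: 0.0
[0.44503695 0.0494506  0.11843956] [ 3.14126899e+00 -5.33987802e-05  1.44030229e+00] 0.15865378677426364
[(array([ 438.7, -134.4]), array([45.7, 67.5]), 83.4)]
```

View pics/s2.png

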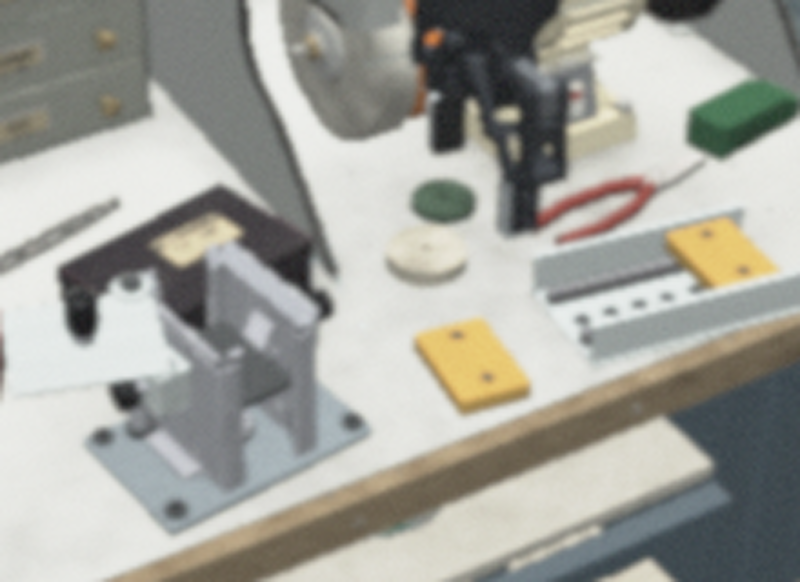

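The blank lies flat on the bench between rack and magazine, at about (472,365) in the crop, and the fingers are clear. I'm taking it by its ends.

```bash
python3 -m creep '[[0.96,[0,0,-0.05],[0,0,0]],[0.96,[0,0,-0.1],[0,0,0]],[0.96,[0,0,-0.13],[0,0,0]],[0.96,[0,0,-0.15],[0,0,0]],[0.96,[0,0,-0.16],[0,0,0]],[0.96,[0,0,-0.163],[0,0,0]],[0.96,[0,0,-0.163],[0,0,0]],[0.7,[0,0,-0.163],[0,0,0]],[0.7,[0,0,-0.163],[0,0,0]],[0.7,[0,0,-0.163],[0,0,0]]]' 60
```

```text
t: 7.2
tool_pos: [0.4464, 0.0495, -0.002]
orientation: [3.138, -0.001, 1.443]
wrist_force: [-0.2, -0.4, 6.3]
grip_width: 0.0662
finger_force: 68.2
```

```bash
python3 -m creep '[[0.7,[0,0,0],[0,0,0]],[0.7,[0,0,0],[0,0,0]],[0.7,[0,0,0],[0,0,0]]]' 100
python3 - <<'E'
from plant import arm
from h import *
print(arm.get_obs()['tool_pos'])
print(brass(arm.capture("top"),.014,30))
s=arm.capture("scene")
hsv=cv2.cvtColor(s["color"],cv2.COLOR_BGR2HSV);m=cv2.inRange(hsv,(14,110,120),(30,255,255));m[:, :280]=0
for k in blobs(m>0,60):
    w=np.array([onz(s,u,v,.014) for u,v in k[:,0]],np.float32)*1000; print(cv2.minAreaRect(w))
E
```

```text
t: 7.45
tool_pos: [0.4466, 0.0494, -0.0016]
orientation: [3.138, -0.001, 1.443]
wrist_force: [-1.1, 0.5, 11.1]
grip_width: 0.065
finger_force: 109.2
[ 0.44659929  0.0494444  -0.00156684]
[(array([ 438.8, -134.4]), array([45.7, 67.5]), 83.1)]
((445.1031799316406, 63.22902297973633), (36.58456802368164, 77.35924530029297), 58.03959274291992)
((453.7066650390625, -140.96881103515625), (49.33449172973633, 57.491756439208984), 83.02094268798828)
```

```bash
python3 -m creep '[[0.7,[0,0,0.01],[0,0,0]],[0.7,[0,0,0.03],[0,0,0]],[0.7,[0,0,0.06],[0,0,0]],[0.7,[0,0,0.1],[0,0,0]],[0.7,[0,0,0.14],[0,0,0.04]],[0.7,[0,0.02,0.17],[0,0,0.08]],[0.7,[0.005,0.05,0.18],[0,0,0.12]],[0.7,[0.01,0.09,0.18],[0,0,0.171]],[0.7,[0.016,0.13,0.18],[0,0,0.171]],[0.7,[0.02,0.165,0.18],[0,0,0.171]]]'
```

```text
t: 8.38
tool_pos: [0.4597, 0.1747, 0.1316]
orientation: [3.141, -0.0, 1.7]
wrist_force: [0.3, -0.1, -3.6]
grip_width: 0.0647
finger_force: 112.1
```

```bash
python3 -m creep '[[0.7,[0.003,0.025,0],[0,0,0]],[0.7,[0.003,0.034,0],[0,0,0]],[0.7,[0.003,0.034,0],[0,0,0]],[0.7,[0.003,0.034,0],[0,0,0]]]'
python3 - <<'E'
from plant import arm
from h import *
o=arm.get_obs();print(o['tool_pos'],(np.array([.464,.199,.1])-o['tool_pos'])/.75,o['orientation'],o['q'][5])
s=arm.capture("scene"); cv2.imwrite("pics/s3.png",cv2.resize(s["color"][180:310,170:340],(784,600),interpolation=cv2.INTER_CUBIC))
E
```

```text
t: 8.72
tool_pos: [0.4619, 0.1981, 0.131]
orientation: [-3.141, 0.001, 1.7]
wrist_force: [-0.2, -0.7, -3.0]
grip_width: 0.0648
finger_force: 112.1
[0.46186599 0.19814616 0.13096699] [ 0.00284535  0.00113845 -0.04128932] [-3.14087080e+00  6.81711079e-04  1.70012708e+00] 0.20278172111524953
```

View pics/s3.png

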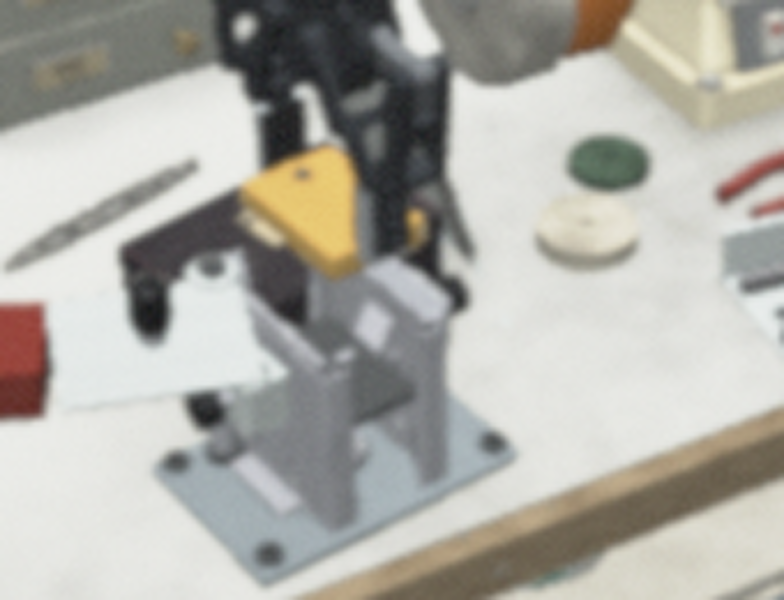

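The blank hangs level above the mouth, squared to the cheeks. I'm lowering it gently.

```bash
python3 -m creep '[[0.7,[0.0025,0.001,-0.01],[0,0,0]],[0.7,[0.0025,0.001,-0.025],[0,0,0]],[0.7,[0.0025,0.001,-0.038],[0,0,0]],[0.7,[0.0025,0.001,-0.044],[0,0,0]],[0.7,[0.0025,0.001,-0.049],[0,0,0]],[0.7,[0.0025,0.001,-0.054],[0,0,0]],[0.7,[0.0025,0.001,-0.058],[0,0,0]]]'
```

```text
t: 9.35
tool_pos: [0.4641, 0.1994, 0.0873]
orientation: [3.142, 0.0, 1.7]
wrist_force: [-0.2, -0.3, -3.5]
grip_width: 0.0649
finger_force: 112.1
```

```bash
python3 -m creep '[[0.7,[0,0,-0.006],[0,0,0]],[0.7,[0,0,-0.012],[0,0,0]],[0.7,[0,0,-0.016],[0,0,0]],[0.7,[0,0,-0.016],[0,0,0]]]'
```

```text
t: 9.68
tool_pos: [0.4637, 0.1993, 0.0748]
orientation: [-3.14, 0.0, 1.7]
wrist_force: [-0.4, 0.3, -2.9]
grip_width: 0.0649
finger_force: 112.1
```

Still free. Pressing down now, with the grip at 120 N.

```bash
python3 -m creep '[[0.7,[0,0,-0.006],[0,0,0]],[0.7,[0,0,-0.012],[0,0,0]],[0.7,[0,0,-0.018],[0,0,0]],[0.7,[0,0,-0.023],[0,0,0]],[0.7,[0,0,-0.028],[0,0,0]],[0.7,[0,0,-0.028],[0,0,0]]]' 120
```

```text
t: 10.18
tool_pos: [0.4642, 0.1995, 0.0544]
orientation: [3.141, -0.0, 1.7]
wrist_force: [-0.4, -0.8, 0.6]
grip_width: 0.0641
finger_force: 137.4
```

```bash
python3 -m creep '[[0.7,[0,0,-0.006],[0,0,0]],[0.7,[0,0,-0.012],[0,0,0]],[0.7,[0,0,-0.016],[0,0,0]],[0.7,[0,0,-0.018],[0,0,0]],[0.7,[0,0,-0.018],[0,0,0]]]'; python3 -c "
from plant import arm;from h import *
s=arm.capture('scene'); cv2.imwrite('pics/s4.png',cv2.resize(s['color'][190:310,180:320],(700,600),interpolation=cv2.INTER_CUBIC))"
```

```text
t: 10.6
tool_pos: [0.4645, 0.1996, 0.0419]
orientation: [3.14, -0.0, 1.7]
wrist_force: [-1.6, -0.3, 5.6]
grip_width: 0.0641
finger_force: 137.9
```

View pics/s4.png

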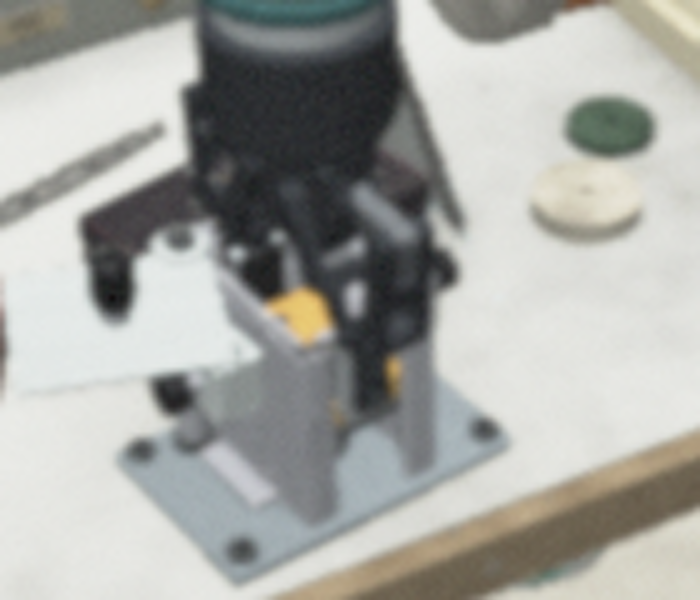

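The blank is down in the bore, level, with the body still clear of the pillar cap at (180,240). I'll go 2 mm further for margin, then release and rise.

```bash
python3 -m creep '[[0.7,[0,0,-0.002],[0,0,0]],[0.7,[0,0,-0.0035],[0,0,0]],[0.7,[0,0,-0.0035],[0,0,0]],[0.7,[0,0,-0.0035],[0,0,0]]]'
```

```text
t: 10.98
tool_pos: [0.4645, 0.1996, 0.0396]
orientation: [3.14, -0.0, 1.7]
wrist_force: [-2.5, -1.7, 6.5]
grip_width: 0.0641
finger_force: 138.0
```

```bash
python3 -m creep '[[0.87,[0,0,0.003],[0,0,0]],[0.87,[0,0,0.003],[0,0,0]],[0.87,[0,0,0.003],[0,0,0]],[0.87,[0,0,0.02],[0,0,0]],[0.87,[0,0,0.05],[0,0,0]],[0.87,[0,0,0.09],[0,0,0]],[0.87,[0,0,0.13],[0,0,0]],[0.87,[0,0,0.16],[0,0,0]]]'
```

```text
t: 11.65
tool_pos: [0.4644, 0.1995, 0.1608]
orientation: [3.14, -0.0, 1.7]
wrist_force: [0.3, -0.0, 0.6]
grip_width: 0.0744
finger_force: 0.0
```

```bash
python3 -m creep '[[0.75,[-0.033,-0.446,0],[0,0,0.882]],[0.75,[-0.033,-0.446,0],[0,0,0.882]],[0.75,[-0.033,-0.446,0],[0,0,0.882]],[0.75,[-0.033,-0.446,0],[0,0,0.882]],[0.75,[-0.033,-0.446,0],[0,0,0.882]],[0.75,[-0.033,-0.446,0],[0,0,0.882]],[0.75,[-0.033,-0.446,0],[0,0,0.882]],[0.75,[-0.033,-0.446,0],[0,0,0.882]],[0.75,[-0.033,-0.446,-0.05],[0,0,0.882]],[0.75,[-0.033,-0.446,-0.05],[0,0,0.882]]]' 60
```

```text
t: 12.48
tool_pos: [0.4386, -0.1379, 0.1199]
orientation: [-3.141, 0.0, 2.804]
wrist_force: [-0.6, 0.1, -1.4]
grip_width: 0.064
finger_force: 0.0
```

```bash
python3 -m creep '[[0.75,[0,0,-0.05],[0,0,0.08]],[0.75,[0,0,-0.05],[0,0,0.08]]]'
python3 - <<'E'
from plant import arm
from h import *
o=arm.get_obs();print(o['tool_pos'],o['orientation'],(np.array([.4395,-.135,.013])-o['tool_pos'])/.75,o['q'][5])
c=arm.capture("top");s=arm.capture("scene")
a=cv2.resize(c["color"][205:260,180:250],(509,400),interpolation=cv2.INTER_CUBIC)
b=cv2.resize(s["color"][210:310,185:275],(360,400),interpolation=cv2.INTER_CUBIC)
cv2.imwrite("pics/latched.png",cv2.resize(np.hstack([a,b]),(800,368)))
print(brass(c,.060,30))
E
```

```text
t: 12.65
tool_pos: [0.4355, -0.1347, 0.0772]
orientation: [3.14, -0.011, 2.922]
wrist_force: [-0.9, 0.2, -1.1]
grip_width: 0.0638
finger_force: 0.0
[ 0.43550805 -0.13472669  0.07722577] [ 3.1397263  -0.01087479  2.92247665] [ 0.00532259 -0.00036441 -0.08563436] -1.732791508398901
[(array([463.9, 200.3]), array([67.4, 43.7]), 6.6)]
```

View pics/latched.png

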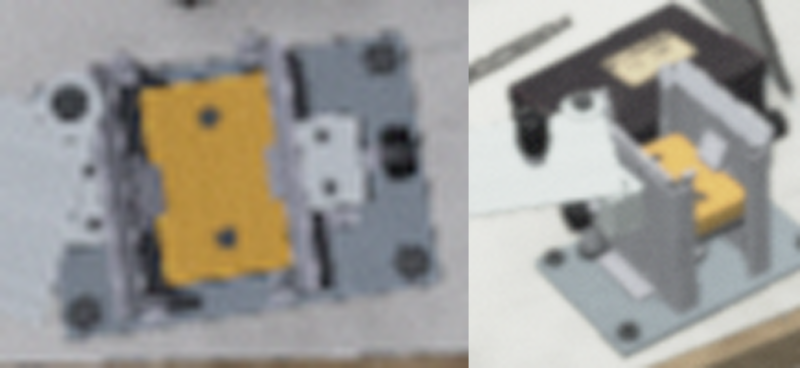

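The blank is under both bolts: the bolt tips notch its sides at crop (150,190) and (275,165). I'm lining up on the second blank.

```bash
python3 -m creep '[[0.75,[0,0,0],[0,0,0]],[0.75,[0,0,0],[0,0,0]]]'; python3 -c "
from plant import arm;from h import *
o=arm.get_obs();print(o['tool_pos'],o['orientation'],(np.array([.4395,-.135,.013])-o['tool_pos'])/.75,(3.0226-o['orientation'][2])/1.5)"
```

```text
t: 12.92
tool_pos: [0.4405, -0.1349, 0.0857]
orientation: [-3.141, 0.003, 2.919]
wrist_force: [-0.2, 0.7, 0.3]
grip_width: 0.0641
finger_force: 0.0
[ 0.44053902 -0.13492755  0.08569561] [-3.14121925  0.00331318  2.91948588] [-1.38536378e-03 -9.65968652e-05 -9.69274788e-02] 0.06874274579972628
```

```bash
python3 -m creep '[[0.75,[-0.001,0,-0.01],[0,0,0.069]],[0.75,[-0.001,0,-0.03],[0,0,0.069]],[0.75,[-0.001,0,-0.055],[0,0,0.069]],[0.75,[-0.001,0,-0.075],[0,0,0.069]],[0.75,[-0.001,0,-0.09],[0,0,0.069]],[0.75,[-0.001,0,-0.097],[0,0,0.069]],[0.75,[-0.001,0,-0.097],[0,0,0.069]]]'
```

```text
t: 13.5
tool_pos: [0.4386, -0.1348, 0.0106]
orientation: [3.141, -0.001, 3.024]
wrist_force: [0.3, 1.2, -0.1]
grip_width: 0.0638
finger_force: 0.0
```

```bash
python3 -m creep '[[0.45,[0,0,0],[0,0,0]],[0.45,[0,0,0],[0,0,0]],[0.45,[0,0,0],[0,0,0]],[0.45,[0,0,0],[0,0,0]],[0.45,[0,0,0],[0,0,0]],[0.45,[0,0,0],[0,0,0]]]' 60
```

```text
t: 14.0
tool_pos: [0.4397, -0.1354, 0.0123]
orientation: [-3.141, 0.003, 3.024]
wrist_force: [-0.3, 1.1, 6.3]
grip_width: 0.0447
finger_force: 62.4
```

```bash
python3 -m creep '[[0.45,[0,0,0.006],[0,0,0]],[0.45,[0,0,0.018],[0,0,0]],[0.45,[0,0,0.035],[0,0,0]],[0.45,[0,0,0.055],[0,0,0]],[0.45,[0,0.02,0.075],[0,0,0]],[0.45,[0.002,0.06,0.085],[0,0,0]],[0.45,[0.004,0.11,0.085],[0,0,0]],[0.45,[0.005,0.16,0.085],[0,0,0]],[0.45,[0.006,0.205,0.075],[0,0,0]],[0.45,[0.007,0.235,0.06],[0,0,0]]]'
```

```text
t: 14.83
tool_pos: [0.444, 0.0437, 0.0568]
orientation: [3.141, 0.002, 3.025]
wrist_force: [0.7, -0.1, -3.2]
grip_width: 0.0443
finger_force: 63.1
```

```bash
python3 -m creep '[[0.45,[0,0.012,-0.01],[0,0,0]],[0.45,[0,0.012,-0.02],[0,0,0]],[0.45,[0,0.012,-0.02],[0,0,0]],[0.45,[0,0.012,-0.02],[0,0,0]]]'
```

```text
t: 15.17
tool_pos: [0.4435, 0.0491, 0.0404]
orientation: [-3.141, -0.001, 3.023]
wrist_force: [0.0, 0.5, -2.8]
grip_width: 0.0447
finger_force: 63.0
```

Lower by about 42 mm.

```bash
python3 -m creep '[[0.45,[0,0,-0.02],[0,0,0]],[0.45,[0,0,-0.036],[0,0,0]],[0.45,[0,0,-0.046],[0,0,0]],[0.45,[0,0,-0.051],[0,0,0]],[0.45,[0,0,-0.054],[0,0,0]],[0.45,[0,0,-0.0555],[0,0,0]],[0.45,[0,0,-0.057],[0,0,0]],[0.45,[0,0,-0.057],[0,0,0]]]'
```

```text
t: 15.83
tool_pos: [0.4442, 0.0501, -0.0015]
orientation: [3.141, 0.001, 3.024]
wrist_force: [0.4, 0.5, -2.4]
grip_width: 0.0443
finger_force: 63.1
```

```bash
python3 -m creep '[[0.45,[0,0,-0.001],[0,0,0]],[0.45,[0,0,-0.002],[0,0,0]],[0.45,[0,0,-0.002],[0,0,0]]]'
```

```text
t: 16.08
tool_pos: [0.4445, 0.0501, -0.0016]
orientation: [-3.141, 0.001, 3.024]
wrist_force: [-5.2, -0.5, 10.6]
grip_width: 0.0448
finger_force: 64.7
```

```bash
python3 -m creep '[[0.72,[0,0,0.002],[0,0,0]],[0.72,[0,0,0.002],[0,0,0]],[0.72,[0,0,0.002],[0,0,0]],[0.72,[0,0,0.04],[0,0,0]],[0.72,[0,0,0.08],[0,0,0]],[0.96,[0,0,0.12],[0,0,-0.08]],[0.96,[0,0,0.16],[0,0,-0.16]],[0.96,[0,0,0.16],[0,0,-0.24]],[0.96,[0,0,0.16],[0,0,-0.32]],[0.96,[0,0,0.16],[0,0,-0.4]]]'
```

```text
t: 16.92
tool_pos: [0.4442, 0.0502, 0.1173]
orientation: [3.14, 0.001, 2.418]
wrist_force: [-0.5, 0.4, -0.4]
grip_width: 0.0825
finger_force: 0.0
```

```bash
python3 -m creep '[[0.96,[0,0,0],[0,0,-0.647]],[0.96,[0,0,0],[0,0,-0.647]],[0.96,[0,0,0],[0,0,-0.647]],[0.96,[0,0,0],[0,0,-0.647]],[0.96,[0,0,0],[0,0,-0.647]],[0.96,[0,0,0],[0,0,-0.647]],[0.96,[0,0,0],[0,0,-0.647]],[0.96,[0,0,0],[0,0,-0.647]],[0.96,[0,0,0],[0,0,-0.647]],[0.96,[0,0,0],[0,0,-0.647]]]'
```

```text
t: 17.75
tool_pos: [0.4439, 0.0502, 0.1165]
orientation: [3.141, -0.0, 1.457]
wrist_force: [0.2, 0.4, -0.1]
grip_width: 0.0817
finger_force: 0.0
```

```bash
python3 -m creep '[[0.96,[0,0,-0.05],[0,0,0]],[0.96,[0,0,-0.1],[0,0,0]],[0.96,[0,0,-0.13],[0,0,0]],[0.96,[0,0,-0.15],[0,0,0]],[0.96,[0,0,-0.157],[0,0,0]],[0.96,[0,0,-0.16],[0,0,0]],[0.96,[0,0,-0.16],[0,0,0]],[0.7,[0,0,-0.16],[0,0,0]],[0.7,[0,0,-0.16],[0,0,0]],[0.7,[0,0,-0.16],[0,0,0]]]' 60
```

```text
t: 18.58
tool_pos: [0.4452, 0.0502, -0.0016]
orientation: [3.138, -0.0, 1.454]
wrist_force: [-1.4, -0.6, 5.7]
grip_width: 0.0663
finger_force: 68.1
```

```bash
python3 -m creep '[[0.7,[0,0,0],[0,0,0]],[0.7,[0,0,0],[0,0,0]],[0.7,[0,0,0],[0,0,0]]]' 100
```

```text
t: 18.83
tool_pos: [0.4454, 0.0502, -0.0011]
orientation: [3.138, -0.001, 1.454]
wrist_force: [-1.3, -0.5, 9.3]
grip_width: 0.0648
finger_force: 109.3
```

```bash
python3 -m creep '[[0.7,[0,0,0.01],[0,0,0]],[0.7,[0,0,0.03],[0,0,0]],[0.7,[0,0,0.06],[0,0,0]],[0.7,[0,0,0.1],[0,0,0]],[0.7,[0,0,0.14],[0,0,0.04]],[0.7,[0,0.02,0.17],[0,0,0.08]],[0.7,[0.005,0.05,0.18],[0,0,0.12]],[0.7,[0.01,0.09,0.18],[0,0,0.164]],[0.7,[0.016,0.13,0.18],[0,0,0.164]],[0.7,[0.02,0.165,0.18],[0,0,0.164]]]'
```

```text
t: 19.67
tool_pos: [0.4588, 0.1755, 0.1323]
orientation: [3.14, -0.0, 1.7]
wrist_force: [1.3, -0.7, -3.4]
grip_width: 0.0649
finger_force: 111.8
```

```bash
python3 -m creep '[[0.7,[0.005,0.025,0],[0,0,0]],[0.7,[0.005,0.034,0],[0,0,0]],[0.7,[0.005,0.034,0],[0,0,0]],[0.7,[0.005,0.034,0],[0,0,0]]]' 120
```

```text
t: 20.0
tool_pos: [0.4623, 0.1989, 0.1315]
orientation: [-3.141, 0.001, 1.7]
wrist_force: [0.0, -0.3, -2.7]
grip_width: 0.0638
finger_force: 136.4
```

Last time it entered at (0.4641, 0.1994), so I'm adding about +1.7 mm in x.

```bash
python3 -m creep '[[0.7,[0.002,0.001,-0.01],[0,0,0]],[0.7,[0.002,0.001,-0.025],[0,0,0]],[0.7,[0.002,0.001,-0.038],[0,0,0]],[0.7,[0.002,0.001,-0.044],[0,0,0]],[0.7,[0.002,0.001,-0.049],[0,0,0]],[0.7,[0.002,0.001,-0.054],[0,0,0]],[0.7,[0.002,0.001,-0.058],[0,0,0]]]'
```

```text
t: 20.58
tool_pos: [0.4641, 0.2001, 0.0877]
orientation: [3.142, 0.0, 1.699]
wrist_force: [-0.3, 0.6, -2.9]
grip_width: 0.064
finger_force: 136.4
```

```bash
python3 -m creep '[[0.7,[0,0,-0.006],[0,0,0]],[0.7,[0,0,-0.012],[0,0,0]],[0.7,[0,0,-0.018],[0,0,0]],[0.7,[0,0,-0.024],[0,0,0]],[0.7,[0,0,-0.03],[0,0,0]],[0.7,[0,0,-0.036],[0,0,0]],[0.7,[0,0,-0.042],[0,0,0]],[0.7,[0,0,-0.042],[0,0,0]]]'
```

```text
t: 21.25
tool_pos: [0.4648, 0.2006, 0.0567]
orientation: [3.139, -0.001, 1.7]
wrist_force: [2.4, 2.6, 1.9]
grip_width: 0.0645
finger_force: 137.0
```

```bash
python3 -m creep '[[0.7,[0,0,-0.006],[0,0,0]],[0.7,[0,0,-0.012],[0,0,0]],[0.7,[0,0,-0.017],[0,0,0]],[0.7,[0,0,-0.0215],[0,0,0]],[0.7,[0,0,-0.0215],[0,0,0]],[0.7,[0,0,-0.0215],[0,0,0]]]'
```

```text
t: 21.75
tool_pos: [0.4648, 0.2006, 0.0415]
orientation: [3.139, -0.001, 1.7]
wrist_force: [-1.6, 0.7, 7.1]
grip_width: 0.0643
finger_force: 137.7
```

```bash
python3 -m creep '[[0.7,[0,0,-0.002],[0,0,0]],[0.7,[0,0,-0.0035],[0,0,0]],[0.7,[0,0,-0.0035],[0,0,0]],[0.7,[0,0,-0.0035],[0,0,0]]]'
```

```text
t: 22.08
tool_pos: [0.4648, 0.2006, 0.0391]
orientation: [3.139, -0.001, 1.7]
wrist_force: [-1.4, 1.8, 8.0]
grip_width: 0.0643
finger_force: 137.7
```

```bash
python3 -m creep '[[0.87,[0,0,0.003],[0,0,0]],[0.87,[0,0,0.003],[0,0,0]],[0.87,[0,0,0.003],[0,0,0]],[0.87,[0,0,0.02],[0,0,0]],[0.87,[0,0,0.05],[0,0,0]],[0.87,[0,0,0.09],[0,0,0]],[0.87,[0,0,0.13],[0,0,0]],[0.87,[0,0,0.17],[0,0,0]],[0.87,[0,-0.05,0.2],[0,0,0]],[0.87,[0,-0.1,0.2],[0,0,0]]]'
```

```text
t: 22.92
tool_pos: [0.4655, 0.1259, 0.1926]
orientation: [3.134, -0.001, 1.704]
wrist_force: [0.8, -0.9, 0.7]
grip_width: 0.0744
finger_force: 0.0
```

```bash
python3 -m creep '[[0.3,[0,-0.05,0],[0,0,0]],[0.3,[0,-0.05,0],[0,0,0]],[0.3,[0,-0.05,0],[0,0,0]],[0.3,[0,-0.05,0],[0,0,0]]]'
python3 - <<'E'
from plant import arm
from h import *
c=arm.capture("top");s=arm.capture("scene")
a=cv2.resize(c["color"][205:260,180:250],(509,400),interpolation=cv2.INTER_CUBIC)
b=cv2.resize(s["color"][210:310,185:275],(360,400),interpolation=cv2.INTER_CUBIC)
cv2.imwrite("pics/latched2.png",cv2.resize(np.hstack([a,b]),(800,368)))
print(brass(c,.060,30),arm.get_obs()['tool_pos'])
E
```

```text
t: 23.25
tool_pos: [0.4639, 0.0878, 0.1874]
orientation: [-3.141, -0.0, 1.699]
wrist_force: [-0.1, -0.2, 0.2]
grip_width: 0.0267
finger_force: 0.0
[(array([462.3, 217.3]), array([68., 16.]), 13.7)] [0.46391048 0.08850933 0.18739646]
```

View pics/latched2.png

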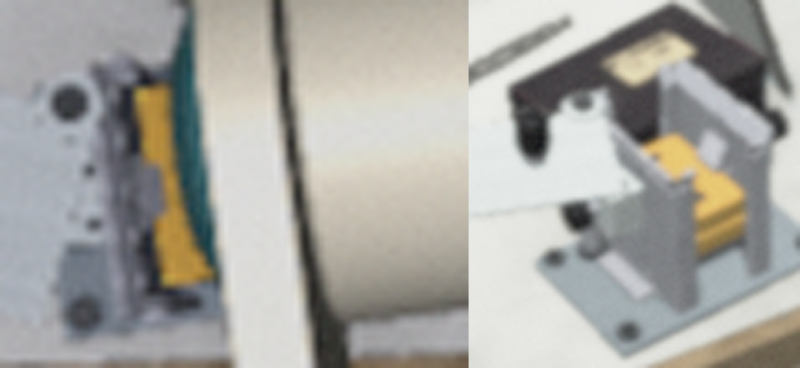

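Both blanks are stacked, with a bolt over each side of the top one. Next is the cover knob.

```bash
python3 -m creep '[[0.5,[-0.001,0.04,0],[0,0,0]],[0.5,[-0.003,0.09,0],[0,0,0]],[0.5,[-0.005,0.14,0],[0,0,0]],[0.5,[-0.0065,0.19,0],[0,0,0]],[0.5,[-0.0065,0.23,0],[0,0,0]],[0.5,[-0.0065,0.2525,0],[0,0,0]],[0.5,[-0.0065,0.2525,-0.03],[0,0,0]],[0.5,[-0.0065,0.2525,-0.06],[0,0,0]],[0.5,[-0.0065,0.2525,-0.085],[0,0,0]],[0.5,[-0.0065,0.2525,-0.095],[0,0,0]]]' 20
```

```text
t: 24.18
tool_pos: [0.4572, 0.2776, 0.113]
orientation: [-3.137, 0.002, 1.702]
wrist_force: [0.5, -0.7, -0.6]
grip_width: 0.0428
finger_force: 0.0
```

```bash
python3 -m creep '[[0.5,[0,0,0],[0,0,0]],[0.1,[0,0,0],[0,0,0]],[0.1,[0,0,0],[0,0,0]],[0.1,[0,0,0],[0,0,0]],[0.1,[0,0,0],[0,0,0]],[0.1,[0,0,0],[0,0,0]]]' 20
python3 - <<'E'
from plant import arm
from h import *
o=arm.get_obs();p=o['tool_pos'];print(p)
s=arm.capture("scene"); cv2.imwrite("pics/knob.png",cv2.resize(s["color"][190:310,140:300],(800,600),interpolation=cv2.INTER_CUBIC))
piv=np.array([.4883,.2413]); d=p[:2]-piv; print("r",np.linalg.norm(d),"ang",np.degrees(np.arctan2(*d[::-1])))
a0=np.arctan2(d[1],d[0]); a1=np.radians(239.2); 
for i in range(1,19):
    a=a0+(a1-a0)*i/18; r=.048
    print(i,np.round((piv+r*np.array([np.cos(a),np.sin(a)])-p[:2])/.75,4),round((a-a0)/1.5,4))
E
```

```text
t: 24.68
tool_pos: [0.4599, 0.2776, 0.1181]
orientation: [3.139, -0.001, 1.7]
wrist_force: [0.0, 1.2, 5.1]
grip_width: 0.0172
finger_force: 20.0
[0.45988223 0.27759549 0.11814767]
r 0.04609699423790494 ang 128.05938038200765
1 [-0.0068 -0.0025] 0.0718
2 [-0.0114 -0.0076] 0.1437
3 [-0.0155 -0.0131] 0.2155
4 [-0.019  -0.0191] 0.2874
5 [-0.0218 -0.0254] 0.3592
6 [-0.024  -0.0319] 0.4311
7 [-0.0254 -0.0387] 0.5029
8 [-0.026  -0.0456] 0.5747
9 [-0.026  -0.0524] 0.6466
10 [-0.0252 -0.0593] 0.7184
11 [-0.0236 -0.066 ] 0.7903
12 [-0.0214 -0.0725] 0.8621
13 [-0.0184 -0.0788] 0.934
14 [-0.0149 -0.0846] 1.0058
15 [-0.0106 -0.0901] 1.0776
16 [-0.0059 -0.0951] 1.1495
17 [-0.0006 -0.0995] 1.2213
18 [ 0.0051 -0.1034] 1.2932
```

View pics/knob.png

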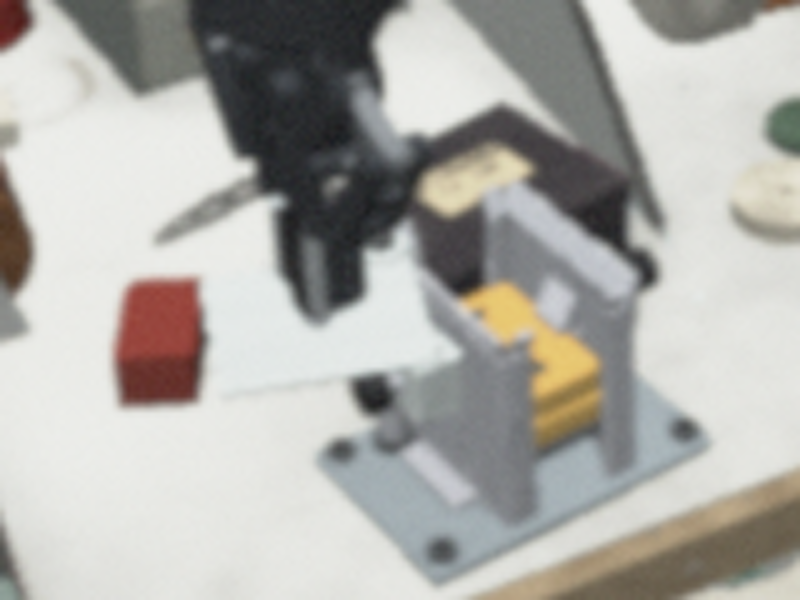

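The fingers hold the knob. I'm swinging the cover along its arc and turning the tool with it.

```bash
python3 -m creep '[[0.1,[-0.0055,-0.0035,0],[0,0,0.072]],[0.1,[-0.011,-0.008,0],[0,0,0.144]],[0.1,[-0.0155,-0.013,0],[0,0,0.215]],[0.1,[-0.019,-0.019,0],[0,0,0.287]],[0.1,[-0.022,-0.0255,0],[0,0,0.359]],[0.1,[-0.024,-0.032,0],[0,0,0.431]],[0.1,[-0.0255,-0.0385,0],[0,0,0.503]],[0.1,[-0.026,-0.0455,0],[0,0,0.575]],[0.1,[-0.026,-0.0525,0],[0,0,0.647]]]'
```

```text
t: 25.48
tool_pos: [0.4423, 0.2378, 0.1182]
orientation: [3.136, 0.006, 2.675]
wrist_force: [11.9, 3.7, 0.0]
grip_width: 0.0171
finger_force: 19.8
```

```bash
python3 -m creep '[[0.1,[0.001,-0.007,0],[0,0,0.072]],[0.1,[0.0025,-0.0135,0],[0,0,0.144]],[0.1,[0.0045,-0.02,0],[0,0,0.215]],[0.1,[0.0075,-0.0265,0],[0,0,0.287]],[0.1,[0.011,-0.032,0],[0,0,0.359]],[0.1,[0.0155,-0.0375,0],[0,0,0.431]],[0.1,[0.02,-0.0425,0],[0,0,0.503]],[0.1,[0.0255,-0.047,0],[0,0,0.575]],[0.1,[0.031,-0.051,0],[0,0,0.647]],[0.1,[0.031,-0.051,0],[0,0,0.647]]]'
python3 - <<'E'
from plant import arm
from h import *
o=arm.get_obs();p=o['tool_pos']; d=p[:2]-[.4883,.2413]; print(p,np.linalg.norm(d),np.degrees(np.arctan2(*d[::-1]))%360,o['wrist_force'],o['ft_torque'])
E
```

```text
t: 26.32
tool_pos: [0.4654, 0.2016, 0.1182]
orientation: [3.139, 0.009, -2.637]
wrist_force: [7.9, 12.8, 0.8]
grip_width: 0.0168
finger_force: 19.9
[0.46536248 0.20155573 0.11822875] 0.04588831370215308 240.00956364144417 [ 7.86442183 12.78074651  0.7892467 ] [ 2.07679108 -1.16515848  0.00980654]
```

```bash
python3 -m creep '[[0.1,[0.0025,0,0],[0,0,0.02]],[0.1,[0.0045,-0.0005,0],[0,0,0.04]],[0.1,[0.007,-0.001,0],[0,0,0.06]],[0.1,[0.007,-0.001,0],[0,0,0.06]]]'
```

```text
t: 26.65
tool_pos: [0.4664, 0.2018, 0.118]
orientation: [3.134, 0.0, -2.549]
wrist_force: [-13.3, 13.8, 11.9]
grip_width: 0.0167
finger_force: 21.2
```

Against the stop (about 18 N tangential). Releasing and rising.

```bash
python3 -m creep '[[0.5,[-0.002,0,0],[0,0,0]],[0.5,[-0.004,0,0],[0,0,0]],[0.5,[-0.004,0,0],[0,0,0]],[0.5,[-0.004,0,0.01],[0,0,0]],[0.5,[-0.004,0,0.04],[0,0,0]],[0.5,[-0.004,0,0.08],[0,0,0]],[0.5,[-0.004,-0.04,0.1],[0,0,0]],[0.5,[-0.004,-0.09,0.1],[0,0,0]],[0.5,[-0.004,-0.14,0.1],[0,0,0]],[0.5,[-0.004,-0.19,0.1],[0,0,0]]]'
```

```text
t: 27.48
tool_pos: [0.4651, 0.0545, 0.1925]
orientation: [-3.141, 0.001, -2.552]
wrist_force: [1.3, -0.1, 0.0]
grip_width: 0.0427
finger_force: 0.0
```

```bash
python3 -m creep '[[0.5,[-0.02,-0.05,0],[0,0,0]],[0.5,[-0.04,-0.1,0],[0,0,0]],[0.5,[-0.05,-0.12,0],[0,0,0]],[0.5,[-0.05,-0.12,0],[0,0,0]]]'
python3 - <<'E'
from plant import arm
from h import *
c=arm.capture("top");s=arm.capture("scene")
a=cv2.resize(c["color"][195:265,160:250],(514,400),interpolation=cv2.INTER_CUBIC)
b=cv2.resize(s["color"][210:310,185:275],(360,400),interpolation=cv2.INTER_CUBIC)
cv2.imwrite("pics/shut.png",cv2.resize(np.hstack([a,b]),(800,366)))
g=cv2.cvtColor(c["color"],cv2.COLOR_BGR2GRAY)
for k in blobs((g<70)&(np.indices(g.shape)[1]<240)&(np.indices(g.shape)[1]>190)&(np.indices(g.shape)[0]>215)&(np.indices(g.shape)[0]<250),15):
    u,v=k[:,0].mean(0); p=onz(c,u,v,.136); print(u,v,p,np.degrees(np.arctan2(p[1]-.2413,p[0]-.4883))%360)
E
```

```text
t: 27.82
tool_pos: [0.4267, -0.0369, 0.1922]
orientation: [-3.14, -0.0, -2.558]
wrist_force: [-0.9, 0.4, 0.1]
grip_width: 0.0422
finger_force: 0.0
208.26315789473685 230.8421052631579 [0.46272303 0.1977418 ] 239.578943255282
```

View pics/shut.png

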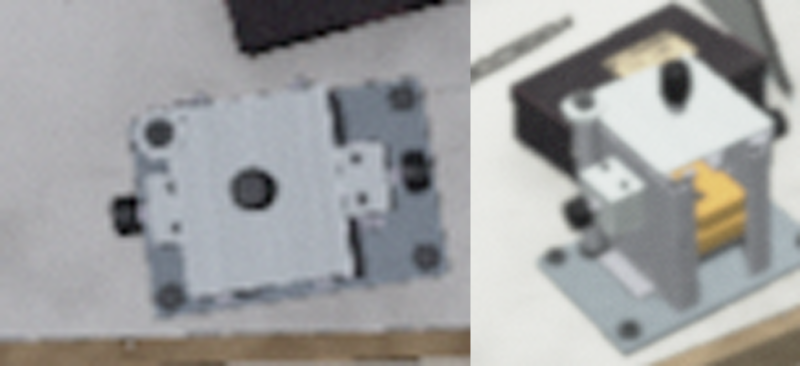

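The cover is square over the mouth, with its knob at (255,188) and its bearing at 239.6° against 239° for shut. Both blanks are stacked under it, both bolt knobs sit evenly, and the robot is clear.

```bash
python3 -c "
from plant import arm
print(arm.hand_in())"
```

```text
the job is handed in; nothing more can be done
None
```

Both blanks are latched one on top of the other in the magazine, the dust cover is shut against its stop, the robot is clear, and the job was handed in at about 28 s; no verdict came back.

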